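# Release the empty red paint cartridge from its refill dock

### The job

The red paint cartridge is empty: push it down into its dock until the latch lets go and it springs up, then pull it out of the dock and stand it upright in the green tray, and let go of it. Leave the blue cartridge latched in its own dock.

Things in the scene. Friction and masses are not known exactly. Their poses are not given: they have to be found in the camera images.
- red_cartridge: Paint cartridge, 44 x 44 x 62 mm high, 120 g; top 20 mm a plain red head, the rest white, notched in two sides. Origin: centre of its underside, x, y along its sides, z up. Latched in the 48 mm square well of a grey dock whose flat deck is 72 mm above the table: underside at 16 mm, head 6 mm proud of the deck. A hook holds it down until released; once sprung up, grip the head, pull straight up.
- red_lift (a joint): Spring lift under the red cartridge, m, up positive: 0 latched; the hook lets go for good at -0.004; -0.007 hard stop. Push the middle of the head with closed fingers, 4 to 6 N. Once the push is withdrawn it rises to 0.024 and stays: the head's top is then 30 mm above the deck, 38 mm of cartridge still in the well. The dock reaches 33 mm from the well's centre to x, -x and -y, 54 mm to y.
- tray: Green open tray, fixed on the table, 160 x 160 mm outside, walls 4 mm thick and 22 mm high, floor 4 mm thick, empty but for flat paint spots. Origin: centre of its underside on the table, x and y along its sides, z up.
- blue_cartridge: The same cartridge with a blue head, latched in a second dock like the first; to be left latched. Origin and axes as for the red one. Beyond docks and tray, more than 0.70 m ahead of the robot, stand a yellow cup (85 mm high), a jar (75 mm high) and a flat palette knife.
Mind the look-alikes: they are no part of the job. Leave any black look-alike of the red_cartridge alone. Of the things that look like the tray, the larger one is meant.

How it is judged:
On the way, in this order (a step that is already met when the one before it is completed fails the run):
1. the red cartridge has been pushed in and has sprung up (value of joint red_lift above 0.018 m), for 0.1 s.
2. the red cartridge is pulled clear of its dock (height (world z) of red_cartridge above 0.074 m), for 0.1 s.
At the end, for the whole second after the job is handed in: The red cartridge stands upright (within about 6 degrees) and at rest on the floor of the green tray, inside its walls, released; the blue cartridge is still latched within 10 mm of where it was (x of red_cartridge in the frame of tray between -0.06 and 0.06 m and y of red_cartridge in the frame of tray between -0.06 and 0.06 m and height (world z) of red_cartridge below 0.008 m and angle between red_cartridge's own z axis and vertical below 0.1 rad and linear speed of red_cartridge below 0.02 m/s and distance of blue_cartridge from where it was at the start of the episode below 0.01 m); the robot touches nothing.
It fails at once if the blue cartridge is released or shifted by more than 10 mm (distance of blue_cartridge from where it was at the start of the episode above 0.01 m).
It also fails if it takes over 50 s, if anything falls off the work surface, if the arm or the gripper's body presses on something with over 40 N, if the wrist force passes 120 N, or if a joint passes its speed limit or range.

### The arm

A 7-joint arm with a two-finger parallel gripper is mounted at the origin on the work surface. World frame = base frame: x ahead of the robot, y to its left, z up, the work surface at z = 0. Lengths are in m, angles in rad, forces in N, time in s.
With the tool pointing down it reaches from about 0.4 to 0.875 m from the base axis. Payload 6.5 kg.
Tool frame: the origin (TCP) lies at the very end of the fingers, on their centre line; the grasp point (between the pads) lies 19 mm behind it; z points along the fingers, y is the line along which they close (so a half turn about z gives the same grasp; the last joint's range is limited). The gripper opens to 85 mm and grips with 20 to 120 N. Pads are 22 mm wide; open, the fingers measure 114 mm over their backs; the gripper's body (76 mm by 85 mm) begins 54 mm behind the grasp point. The pads swing forward as they close: fully open they stand 13 mm farther back than shut.
Start: joints at [1.079, 0.536, -0.004, 1.538, 0.003, 1.067, -0.071], TCP at [0.268, -0.592, 0.231] pointing down, gripper open.
Joint ranges: [-2.7, 2.7], [-0.37, 2.16], [-1.27, 1.26], [0.24, 2.4], [-1.31, 4.45], [0.19, 1.91], [-2.76, 2.76]. Speed limits (rad/s): [2.39, 2.39, 3.14, 3.14, 3.14, 3.14, 3.14].

### API

Orientations are given as a unit quaternion [x, y, z, w].
In Python, from bench import robot gives the robot as it stands. The module is installed in compiled form; this text tells all that it offers.
- The arm moves only by the tool arm_command, never from a script. Its argument "steps" is a list of rows, each an object with "travel": the shift along the tool's x, y, z in mm, a list of three; "twist": the turn, a rotation vector about the tool's x, y, z in degrees, a list of three. In form: [{"travel": [tx, ty, tz], "twist": [rx, ry, rz]}, ...]. A call has 1 to 10 rows; each row shifts and turns the commanded pose from where the row before left it, along the tool's axes as they then stand; what a row does not reach is not made up. A row lasts 1/8 s, in which the tool goes at most 62.5 mm and 10.7 degrees, less where a joint would pass 70% of its speed; a pose out of reach is approached as far as the arm can. A call is refused whole if a number of a shift passes 62.5 or a number of a turn 10.7, either way. A call with a gripper value outside its range is refused whole. "gripper" is the opening, from 0 (shut) to 1 (fully open), set as the call begins (left out, the last holds). The fingers move at their own pace and stop on an object; "squeeze" is the grip in N (left out, the last holds). Time passes only in rows, so rows that do not move let the fingers close. It gives the time, the measured TCP pose, the force, the opening and the grip force at its end, in the units of the state.
- robot.observe(): the state, without advancing time (a new reading comes with each control period).
- robot.capture(name): name is "side" or "top" or "wrist"; returns a dict with "img" (384x512x3 uint8, red, green, blue), "vertical_fov" (degrees; the focal length in pixels is half the picture's height over the tangent of half this angle, whatever the lens; pixels are square), "cx", "cy" (the principal point, pixels), "T" (4x4, takes a point from camera to world coordinates). Camera axes: x right, y down, z forward; pixel columns grow to the right and rows downward; lengths in m; the calibration is good to about 2 mm. A picture is of the moment at which its call begins. There is no depth.
- robot.sign_off(): hands the job in; it is judged then, once.
Trained networks look in a picture, given as the dict that the camera call returned (one of the last four; its "shot" number tells which), for a name from the list of things; names that differ only in an ending like _2 or _b are one class to them, and where a whole thing is asked for, a point or a joint stands for the part that bears it (a point fixed in the world has none). Each returns a list of dicts, best first, with "conf" (0 to 1); they miss things now and then, are a little off and sometimes report something else, mostly with a low value. They report only what shows in the picture. A call takes as long as a camera call. They do not tell look-alikes from the thing itself.
- robot.recognise(picture, thing): "xy" ([column, row] as shares, 0 to 1, of the picture: columns of its width, rows of its height, amid what is visible of it).
- robot.outline_of(picture, thing): "mask" (384x512 bool, what is visible of it) and "xy" ([column, row] as shares, 0 to 1, of the picture: columns of its width, rows of its height, amid what is visible of it).
- robot.pinpoint(picture, thing): "xy" ([column, row] as shares, 0 to 1, of the picture: columns of its width, rows of its height: a listed point, or the origin of a listed thing).
The state is a dict: "time": time; "qpos": joint angles; "joint_velocities": joint speeds; "effort": joint torques, N m; "ee_pos": TCP position; "eef_rot": TCP orientation; "ft_force": force on the tool from outside, world axes, zero at the start; "ft_torque": the same for the moment, N m; "opening": finger opening in m; "finger_force": force on a finger pad.
Only numpy, scipy, OpenCV 4.12 (cv2) and the standard library are available. Lean on these libraries where they do the work, as an engineer would, in place of code of your own. Each camera call takes 0.05 s, during which the arm holds its last target. There are 200 camera calls.

## Working session

There is one attempt and no reset: what is moved stays moved. The work goes in short steps, Python scripts to look and compute and a tool call to move; the robot and the scene stay as the last step left them, time stands still between calls to the robot, and variables do not carry over. Pictures are saved under pics/ and viewed, at most 10 in all, crops included, and the job is handed in when it is done.

Besides the shell and the picture viewer there is one more tool, called after "Emit:" as name([rows], argument=value, ...), one row to a line, values as JSON. arm_command: Moves the arm, as the interface text tells. Its arguments: {"type":"object","properties":{"steps":{"type":"array"},"gripper":{"type":"number"},"squeeze":{"type":"number"}},"required":["steps"]}

```bash
mkdir -p pics; cat > h.py <<'E'
import numpy as np, cv2
from bench import robot
from scipy.spatial.transform import Rotation as R
def ray(c,xy):
    h,w=c["img"].shape[:2]; f=h/2/np.tan(np.radians(c["vertical_fov"])/2)
    T=np.array(c["T"]); d=T[:3,:3]@np.array([(xy[0]-c["cx"])/f,(xy[1]-c["cy"])/f,1]); return T[:3,3],d
def at(c,xy,z):
    o,d=ray(c,xy); return o+d*(z-o[2])/d[2]
def proj(c,p):
    h,w=c["img"].shape[:2]; f=h/2/np.tan(np.radians(c["vertical_fov"])/2)
    T=np.array(c["T"]); q=T[:3,:3].T@(np.array(p)-T[:3,3]); return q[:2]/q[2]*f+[c["cx"],c["cy"]]
def save(c,n): cv2.imwrite(f"pics/{n}.png",cv2.cvtColor(c["img"],cv2.COLOR_RGB2BGR))
E
python3 - <<'E'
from h import *
ims=[]
for n in("top","side"):
    c=robot.capture(n); ims.append(c["img"])
    print(n,c["vertical_fov"],np.round(c["T"],3).tolist(),c["cx"],c["cy"])
    for t,z in(("red_cartridge",.078),("blue_cartridge",.078),("tray",.0)):
        for r in robot.outline_of(c,t)[:4]:
            p=np.array(r["xy"])*[512,384]; print(t,round(r["conf"],2),p.round(1),r["mask"].sum(),at(c,p,z).round(3))
    save(c,n)
print(robot.observe()["ee_pos"],robot.observe()["eef_rot"])
cv2.imwrite("pics/both.png",cv2.resize(cv2.cvtColor(np.vstack(ims),cv2.COLOR_RGB2BGR),(400,600)))
E
```

```text
top 48.00809580002688 [[-0.026, -0.991, 0.134, 0.415], [-0.999, 0.028, 0.017, -0.001], [-0.02, -0.133, -0.991, 0.975], [0.0, 0.0, 0.0, 1.0]] 261.6000066048029 196.60048081510186
red_cartridge 0.86 [365.3 176.2] 443 [ 0.573 -0.205  0.078]
red_cartridge 0.61 [354.8 130.8] 647 [ 0.672 -0.188  0.078]
blue_cartridge 0.67 [163.3 211.8] 520 [0.509 0.221 0.078]
tray 0.83 [279.5 201.4] 5138 [ 0.534 -0.025  0.   ]
tray 0.66 [365.9 257.5] 2391 [ 0.403 -0.213  0.   ]
side 44.47282690326801 [[-0.979, -0.168, 0.117, 0.408], [-0.204, 0.762, -0.614, 0.629], [0.014, -0.625, -0.781, 0.837], [0.0, 0.0, 0.0, 1.0]] 257.05611701793157 186.76080668702429
red_cartridge 0.78 [258.5 107.4] 286 [ 0.567 -0.208  0.078]
red_cartridge 0.58 [213.4 113.9] 695 [ 0.667 -0.162  0.078]
blue_cartridge 0.89 [243.1 266.5] 622 [0.508 0.219 0.078]
tray 0.68 [255.2 190.8] 4345 [ 0.535 -0.018  0.   ]
tray 0.65 [323.2 137.1] 1538 [ 0.404 -0.221 -0.   ]
[ 0.26845904 -0.5918679   0.23117282] [ 9.77414871e-01  2.11329500e-01 -3.59160289e-05 -1.08724752e-04]
```

View pics/top.png

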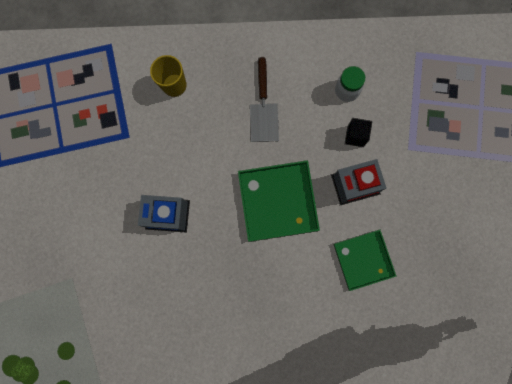

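View pics/side.png

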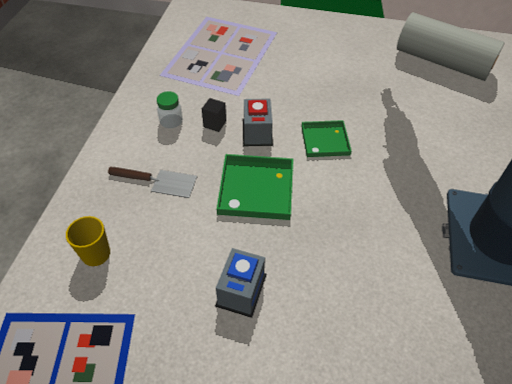

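The top picture shows a red-headed cartridge in a grey dock at (367,177) and a black look-alike at (359,132). The red head in the dock fits the description. There are two green trays: a large one at (279,201) and a small one at (365,260). The larger one is meant. Next I'll confirm this in a crop and measure.

```bash
python3 - <<'E'
from h import *
for n in("top","side"):
    c=robot.capture(n); im=c["img"].astype(int); r,g,b=im[...,0],im[...,1],im[...,2]
    r0=(r>90)&(g<70)&(b<70)
    win=np.zeros_like(r0); 
    if n=="top": win[150:205,325:395]=1
    else: win[90:150,235:280]=1
    k,l,s,ce=cv2.connectedComponentsWithStats((r0&win).astype(np.uint8))
    i=1+np.argmax(s[1:,4])
    for j in range(1,k):
        if s[j,4]>15: print(n,s[j],ce[j].round(1))
    ys,xs=np.where(l==i)
    h=cv2.convexHull(np.c_[xs,ys].astype(np.float32))[:,0]
    P=np.array([at(c,p,.078)[:2] for p in h])
    q=cv2.minAreaRect((P*1000).astype(np.float32)); print("red rect mm",q)
    gr=(g>60)&(r<60)&(b<80)&(g>r+30); w=np.zeros_like(gr)
    if n=="top": w[150:250,230:325]=1
    else: w[150:225,210:300]=1
    k,l,s,ce=cv2.connectedComponentsWithStats((gr&w).astype(np.uint8)); i=1+np.argmax(s[1:,4]); ys,xs=np.where(l==i)
    h=cv2.convexHull(np.c_[xs,ys].astype(np.float32))[:,0]
    P=np.array([at(c,p,.022)[:2] for p in h]); print("tray rect",cv2.minAreaRect((P*1000).astype(np.float32)))
    kk=robot.outline_of(c,"red_cartridge")
    if n=="top":
        cv2.imwrite("pics/crop.png",cv2.resize(cv2.cvtColor(c["img"][100:300,220:420],cv2.COLOR_RGB2BGR),(600,600),interpolation=2))
    for t in("tray",'red_cartridge'):
        print(t,[(round(x["conf"],2),at(c,np.array(x["xy"])*[512,384],.0 if t=="tray" else .016).round(3)) for x in robot.pinpoint(c,t)[:3]])
print(robot.observe()["time"])
E
```

```text
top [355 165  25  24 280] [367.  176.7]
top [345 176   8  14  69] [348.4 182.1]
red rect mm ((571.7639770507812, -208.4198455810547), (42.49918746948242, 42.519901275634766), 13.768304824829102)
tray rect ((534.279052734375, -21.16876983642578), (158.99632263183594, 159.51431274414062), 7.432923316955566)
tray [(0.96, array([ 0.535, -0.023,  0.   ])), (0.66, array([ 0.399, -0.206,  0.   ]))]
red_cartridge [(0.74, array([ 0.679, -0.197,  0.016])), (0.63, array([ 0.566, -0.211,  0.016])), (0.45, array([0.507, 0.232, 0.016]))]
side [248 100  20  14 169] [256.9 106.4]
side [252 117  13   4  39] [258. 119.]
red rect mm ((570.8092651367188, -210.60897827148438), (45.2158317565918, 46.29994201660156), 12.721475601196289)
tray rect ((533.2837524414062, -17.437538146972656), (157.6317138671875, 173.58355712890625), 7.251582622528076)
tray [(0.63, array([ 0.533, -0.022,  0.   ])), (0.58, array([ 0.406, -0.215,  0.   ]))]
red_cartridge [(0.6, array([ 0.68 , -0.196,  0.016])), (0.57, array([ 0.574, -0.215,  0.016]))]
0.8
```

View pics/crop.png

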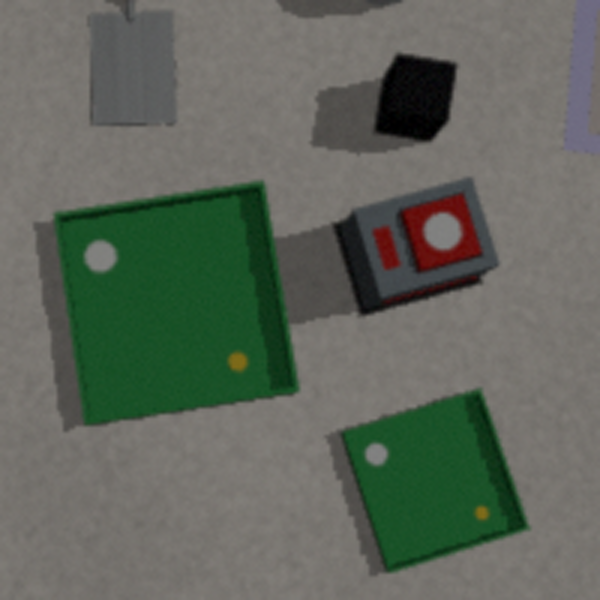

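The crop confirms it. The red head is in the dock at crop (440,232), i.e. world (0.571,-0.209) with yaw about 13.5°. The black look-alike is at crop (420,95). The large tray, at crop (177,305), is at world (0.534,-0.021). I'll approach above the head with the fingers closed.

Emit:
arm_command([
  {"travel": [0,0,0],"twist": [0,0,5.5]},
  {"travel": [0,0,0],"twist": [0,0,5.5]},
  {"travel": [46,-36,11],"twist": [0,0,0]},
  {"travel": [46,-36,11],"twist": [0,0,0]},
  {"travel": [46,-36,11],"twist": [0,0,0]},
  {"travel": [46,-36,11],"twist": [0,0,0]},
  {"travel": [46,-36,11],"twist": [0,0,0]},
  {"travel": [46,-36,11],"twist": [0,0,0]},
  {"travel": [46,-36,11],"twist": [0,0,0]},
  {"travel": [46,-36,11],"twist": [0,0,0]},
], gripper=0, squeeze=30)

```text
time: 2.05
ee_pos: [0.5609, -0.2251, 0.1432]
eef_rot: [0.993, 0.117, 0.0, 0.0]
ft_force: [0.3, 0.4, 0.4]
opening: -0.0004
finger_force: 0.0
```

```bash
cat >> h.py <<'E'
def to(p):
    s=robot.observe(); M=R.from_quat(s["eef_rot"])
    print("t",s["time"],"tcp",np.round(s["ee_pos"],4),"travel mm",(M.inv().apply(np.array(p)-s["ee_pos"])*1000).round(1),"x-axis yaw",np.degrees(np.arctan2(*M.as_matrix()[[1,0],0])).round(2),"F",np.round(s["ft_force"],2),"open",round(s["opening"],4),"ff",s["finger_force"])
def redrect(c,z,win=None):
    im=c["img"].astype(int); r,g,b=im[...,0],im[...,1],im[...,2]
    m=((r>90)&(g<70)&(b<70))
    if win: w=np.zeros_like(m); w[win[1]:win[3],win[0]:win[2]]=1; m&=w
    k,l,s,ce=cv2.connectedComponentsWithStats(m.astype(np.uint8)); i=1+np.argmax(s[1:,4]); ys,xs=np.where(l==i)
    h=cv2.convexHull(np.c_[xs,ys].astype(np.float32))[:,0]
    return s[i],cv2.minAreaRect((np.array([at(c,p,z)[:2] for p in h])*1000).astype(np.float32))
E
python3 - <<'E'
from h import *
c=robot.capture("wrist"); save(c,"w1"); print(redrect(c,.078))
to([.571,-.209,.09])
E
```

```text
(array([ 209,  155,   61,   57, 2378], dtype=int32), ((571.6543579101562, -210.40379333496094), (43.5860595703125, 44.80844497680664), 13.399889945983887))
t 2.1 tcp [ 0.5662 -0.2147  0.1419] travel mm [ 5.8 -4.  52. ] x-axis yaw 13.99 F [ 5.25  6.67 -0.37] open 0.0002 ff 0.0
```

View pics/w1.png

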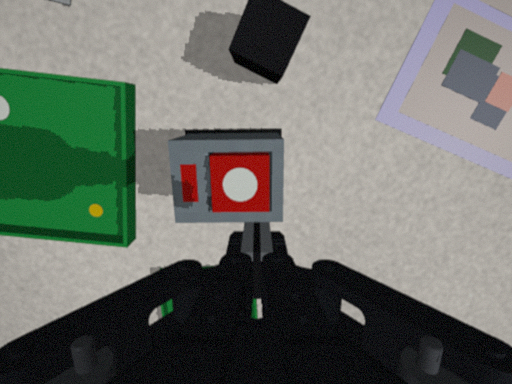

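The wrist picture shows the red head at (240,183) in its dock, with the yaw matching the tool. The black look-alike at (270,38) is clear. I'll let the arm settle, then go down to just above the head.

Emit:
arm_command([
  {"travel": [0,0,20],"twist": [0,0,0]},
  {"travel": [0,0,0],"twist": [0,0,0]},
  {"travel": [0,0,0],"twist": [0,0,0]},
])

```text
time: 2.48
ee_pos: [0.5597, -0.2274, 0.1239]
eef_rot: [0.993, 0.116, 0.0, 0.0]
ft_force: [0.3, -0.2, -0.0]
opening: -0.0
finger_force: 0.0
```

```bash
python3 - <<'E'
from h import *
to([.5713,-.210,.084])
E
```

```text
t 2.475 tcp [ 0.5597 -0.2274  0.1239] travel mm [ 15.3 -14.2  39.9] x-axis yaw 13.34 F [ 0.31 -0.19 -0.05] open -0.0 ff 0.0
```

Emit:
arm_command([
  {"travel": [15.3,-14.2,0],"twist": [0,0,0]},
  {"travel": [0,0,30],"twist": [0,0,0]},
  {"travel": [0,0,10],"twist": [0,0,0]},
  {"travel": [0,0,0],"twist": [0,0,0]},
  {"travel": [0,0,0],"twist": [0,0,0]},
])

```text
time: 3.1
ee_pos: [0.572, -0.2094, 0.0842]
eef_rot: [0.993, 0.116, 0.001, 0.0]
ft_force: [0.4, -0.0, -0.4]
opening: 0.0001
finger_force: 0.0
```

```bash
python3 - <<'E'
from h import *
to([.5713,-.210,.0725])
E
```

```text
t 3.1 tcp [ 0.572  -0.2094  0.0842] travel mm [-0.8  0.4 11.7] x-axis yaw 13.38 F [ 0.41 -0.   -0.36] open 0.0001 ff 0.0
```

Emit:
arm_command([
  {"travel": [0,0,5],"twist": [0,0,0]},
  {"travel": [0,0,4],"twist": [0,0,0]},
  {"travel": [0,0,2.5],"twist": [0,0,0]},
  {"travel": [0,0,0],"twist": [0,0,0]},
  {"travel": [0,0,0],"twist": [0,0,0]},
])

```text
time: 3.72
ee_pos: [0.572, -0.2096, 0.0723]
eef_rot: [0.993, 0.117, 0.001, 0.0]
ft_force: [1.4, -1.8, 5.6]
opening: -0.0003
finger_force: 2.3
```

About 5.7 mm of push at 5.6 N. I'll back off and check.

Emit:
arm_command([
  {"travel": [0,0,-20],"twist": [0,0,0]},
  {"travel": [0,0,-40],"twist": [0,0,0]},
  {"travel": [0,0,-20],"twist": [0,0,0]},
  {"travel": [0,0,0],"twist": [0,0,0]},
  {"travel": [0,0,0],"twist": [0,0,0]},
])

```text
time: 4.35
ee_pos: [0.5705, -0.2087, 0.1512]
eef_rot: [0.993, 0.117, -0.001, -0.0]
ft_force: [1.1, 0.1, -0.1]
opening: -0.0001
finger_force: 0.0
```

```bash
python3 - <<'E'
from h import *
a=robot.capture("side"); print("side",redrect(a,.102,(235,80,280,150)))
save(a,"s2"); print("ray .078/.102 head centre pred",proj(a,[.5713,-.21,.078]),proj(a,[.5713,-.21,.102]))
b=robot.capture("wrist"); save(b,"w2"); print(redrect(b,.102))
cv2.imwrite("pics/v2.png",cv2.cvtColor(np.hstack([cv2.resize(a["img"][60:180,200:320],(384,384)),b["img"][:,:400]]),cv2.COLOR_RGB2BGR))
to([.5713,-.21,.077])
E
```

```text
side (array([248,  93,  19,  13, 153], dtype=int32), ((571.8094482421875, -209.57620239257812), (42.721923828125, 42.650779724121094), 12.702045440673828))
ray .078/.102 head centre pred [257.13380479 106.55386663] [257.2801248   98.84089287]
(array([ 227,  176,   63,   59, 2161], dtype=int32), ((572.4608154296875, -210.4479217529297), (43.41349411010742, 44.4946403503418), 13.451220512390137))
t 4.45 tcp [ 0.5703 -0.2088  0.1506] travel mm [ 0.8  1.5 73.6] x-axis yaw 13.4 F [ 0.68 -0.05  0.19] open 0.0001 ff 0.0
```

View pics/v2.png

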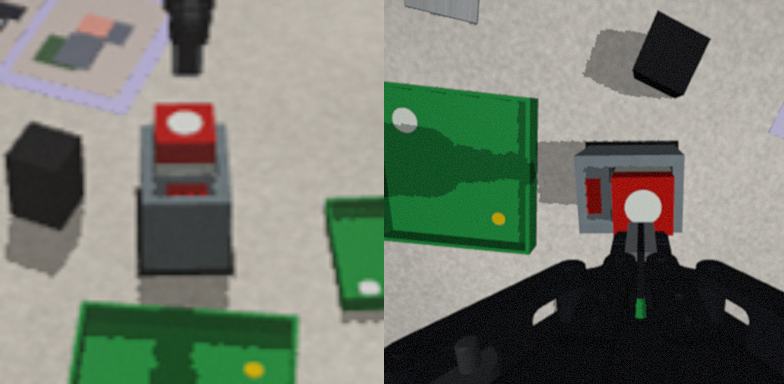

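The cartridge has sprung up: the head is about 30 mm above the deck (side crop (185,125), wrist crop (643,205)). Next I'll open, go down over the head and grip.

Emit:
arm_command([
  {"travel": [2,0.8,0],"twist": [0,0,0]},
  {"travel": [0,0,0],"twist": [0,0,0]},
  {"travel": [0,0,0],"twist": [0,0,0]},
  {"travel": [0,0,0],"twist": [0,0,0]},
  {"travel": [0,0,0],"twist": [0,0,0]},
], gripper=1)

```text
time: 5.08
ee_pos: [0.5734, -0.2095, 0.1518]
eef_rot: [0.993, 0.117, -0.0, 0.0]
ft_force: [-0.3, 0.1, -0.1]
opening: 0.0855
finger_force: 0.0
```

```bash
python3 - <<'E'
from h import *
to([.572,-.21,.075])
E
```

```text
t 5.075 tcp [ 0.5734 -0.2095  0.1518] travel mm [-1.5  0.2 76.8] x-axis yaw 13.39 F [-0.26  0.06 -0.13] open 0.0855 ff 0.0
```

Emit:
arm_command([
  {"travel": [-1,0,40],"twist": [0,0,0]},
  {"travel": [0,0,26],"twist": [0,0,0]},
  {"travel": [0,0,10],"twist": [0,0,0]},
  {"travel": [0,0,0],"twist": [0,0,0]},
  {"travel": [0,0,0],"twist": [0,0,0]},
  {"travel": [0,0,0],"twist": [0,0,0]},
])

```text
time: 5.82
ee_pos: [0.5732, -0.2099, 0.0769]
eef_rot: [0.993, 0.117, 0.001, 0.0]
ft_force: [-0.7, 0.9, 0.1]
opening: 0.0858
finger_force: 0.0
```

Emit:
arm_command([
  {"travel": [0,0,0],"twist": [0,0,0]},
  {"travel": [0,0,0],"twist": [0,0,0]},
  {"travel": [0,0,0],"twist": [0,0,0]},
  {"travel": [0,0,0],"twist": [0,0,0]},
  {"travel": [0,0,0],"twist": [0,0,0]},
  {"travel": [0,0,0],"twist": [0,0,0]},
], gripper=0, squeeze=30)

```text
time: 6.58
ee_pos: [0.5726, -0.2098, 0.0758]
eef_rot: [0.993, 0.117, 0.0, 0.0]
ft_force: [0.2, -0.5, 1.6]
opening: 0.0435
finger_force: 37.6
```

Emit:
arm_command([
  {"travel": [0,0,-8],"twist": [0,0,0]},
  {"travel": [0,0,-15],"twist": [0,0,0]},
  {"travel": [0,0,-20],"twist": [0,0,0]},
  {"travel": [0,0,-22],"twist": [0,0,0]},
  {"travel": [0,0,-10],"twist": [0,0,0]},
  {"travel": [0,0,0],"twist": [0,0,0]},
  {"travel": [0,0,0],"twist": [0,0,0]},
])

```text
time: 7.45
ee_pos: [0.5719, -0.2095, 0.1501]
eef_rot: [0.993, 0.117, -0.001, -0.0]
ft_force: [-0.4, -0.3, -1.7]
opening: 0.0435
finger_force: 37.2
```

```bash
python3 - <<'E'
from h import *
a=robot.capture("side"); b=robot.capture("wrist")
cv2.imwrite("pics/v3.png",cv2.cvtColor(np.hstack([cv2.resize(a["img"][30:180,180:330],(384,384)),b["img"][:,:400]]),cv2.COLOR_RGB2BGR))
to([.534,-.0215,.151])
E
```

```text
t 7.55 tcp [ 0.5719 -0.2095  0.1499] travel mm [   6.7 -191.7   -0.9] x-axis yaw 13.4 F [ 0.03  0.09 -1.13] open 0.0432 ff 37.2188985964749
```

View pics/v3.png

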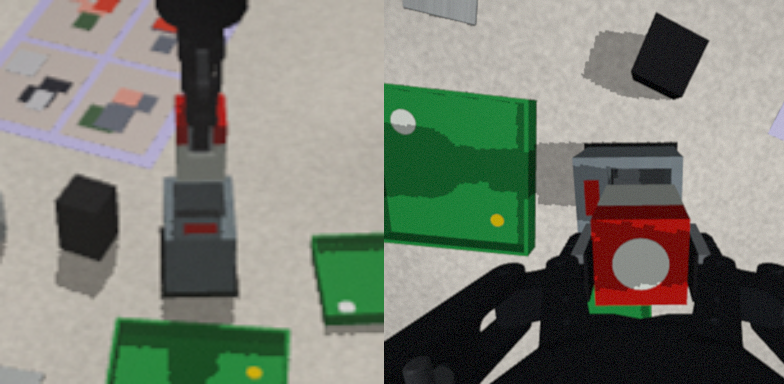

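The cartridge is held upright between the pads (side crop (200,140)) and the well below it is empty. I'll carry it over the large tray and lower it.

Emit:
arm_command([
  {"travel": [0,-20,0],"twist": [0,0,0]},
  {"travel": [2,-40,0],"twist": [0,0,0]},
  {"travel": [2,-45,0],"twist": [0,0,0]},
  {"travel": [2,-45,0],"twist": [0,0,0]},
  {"travel": [1,-30,0],"twist": [0,0,0]},
  {"travel": [0,-12,0],"twist": [0,0,0]},
  {"travel": [0,0,0],"twist": [0,0,0]},
  {"travel": [0,0,25],"twist": [0,0,0]},
  {"travel": [0,0,40],"twist": [0,0,0]},
  {"travel": [0,0,20],"twist": [0,0,0]},
])

```text
time: 8.8
ee_pos: [0.5339, -0.0235, 0.0639]
eef_rot: [0.993, 0.115, -0.001, 0.0]
ft_force: [-0.1, 0.0, -1.3]
opening: 0.0437
finger_force: 37.1
```

Emit:
arm_command([
  {"travel": [0,0,10],"twist": [0,0,0]},
  {"travel": [0,0,0],"twist": [0,0,0]},
  {"travel": [0,0,0],"twist": [0,0,0]},
])

```text
time: 9.18
ee_pos: [0.5356, -0.0217, 0.0566]
eef_rot: [0.993, 0.116, 0.001, 0.0]
ft_force: [0.2, 0.8, -1.9]
opening: 0.0433
finger_force: 37.1
```

```bash
python3 - <<'E'
from h import *
a=robot.capture("side"); b=robot.capture("wrist")
cv2.imwrite("pics/v4.png",cv2.cvtColor(np.hstack([cv2.resize(a["img"][120:250,190:320],(384,384)),b["img"][:,:400]]),cv2.COLOR_RGB2BGR))
to([.534,-.0215,.0395])
E
```

```text
t 9.275 tcp [ 0.5356 -0.0215  0.0567] travel mm [-1.6 -0.3 17.2] x-axis yaw 13.39 F [-0.46 -0.51 -0.45] open 0.0436 ff 37.13847047765739
```

View pics/v4.png

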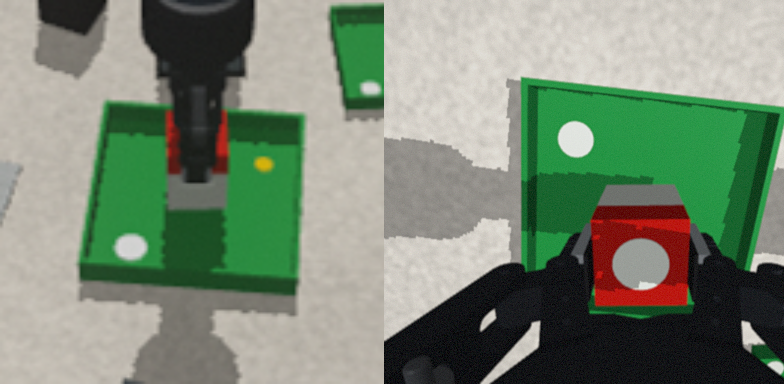

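The cartridge is over the middle of the large tray (side crop (197,160)), about 17 mm above the floor. I'll lower it until it touches.

Emit:
arm_command([
  {"travel": [0,0,9],"twist": [0,0,0]},
  {"travel": [0,0,5],"twist": [0,0,0]},
  {"travel": [0,0,2],"twist": [0,0,0]},
  {"travel": [0,0,0.5],"twist": [0,0,0]},
  {"travel": [0,0,0],"twist": [0,0,0]},
  {"travel": [0,0,0],"twist": [0,0,0]},
])

```text
time: 10.02
ee_pos: [0.5343, -0.0213, 0.0401]
eef_rot: [0.993, 0.117, -0.001, 0.0]
ft_force: [-5.3, 0.6, 12.3]
opening: 0.0435
finger_force: 38.9
```

Emit:
arm_command([
  {"travel": [0,0,-0.5],"twist": [0,0,0]},
  {"travel": [0,0,0],"twist": [0,0,0]},
])

```text
time: 10.28
ee_pos: [0.5343, -0.0212, 0.0401]
eef_rot: [0.993, 0.117, -0.001, -0.0]
ft_force: [-3.7, -0.0, 7.6]
opening: 0.0431
finger_force: 38.2
```

Emit:
arm_command([
  {"travel": [0,0,0],"twist": [0,0,0]},
  {"travel": [0,0,0],"twist": [0,0,0]},
  {"travel": [0,0,0],"twist": [0,0,0]},
  {"travel": [0,0,0],"twist": [0,0,0]},
  {"travel": [0,0,0],"twist": [0,0,0]},
  {"travel": [0,0,-15],"twist": [0,0,0]},
  {"travel": [0,0,-30],"twist": [0,0,0]},
  {"travel": [0,0,-40],"twist": [0,0,0]},
  {"travel": [0,0,-30],"twist": [0,0,0]},
  {"travel": [0,0,0],"twist": [0,0,0]},
], gripper=1)

```text
time: 11.52
ee_pos: [0.5368, -0.0213, 0.1581]
eef_rot: [0.993, 0.117, 0.003, 0.0]
ft_force: [0.6, -0.2, 0.2]
opening: 0.0853
finger_force: 0.0
```

```bash
python3 - <<'E'
from h import *
a=robot.capture("side"); b=robot.capture("wrist"); print(redrect(b,.066))
cv2.imwrite("pics/v5.png",cv2.cvtColor(np.hstack([cv2.resize(a["img"][120:320,190:390],(384,384)),b["img"][:,:400]]),cv2.COLOR_RGB2BGR))
to([.534,-.0215,.0395])
E
```

```text
(array([ 230,  169,   52,   51, 1772], dtype=int32), ((533.8464965820312, -21.870210647583008), (44.440155029296875, 43.57571792602539), 14.702746391296387))
t 11.625 tcp [ 0.5347 -0.0213  0.1552] travel mm [ -0.8  -0.  115.7] x-axis yaw 13.39 F [-0.18  0.48 -0.6 ] open 0.0852 ff 0.0
```

View pics/v5.png

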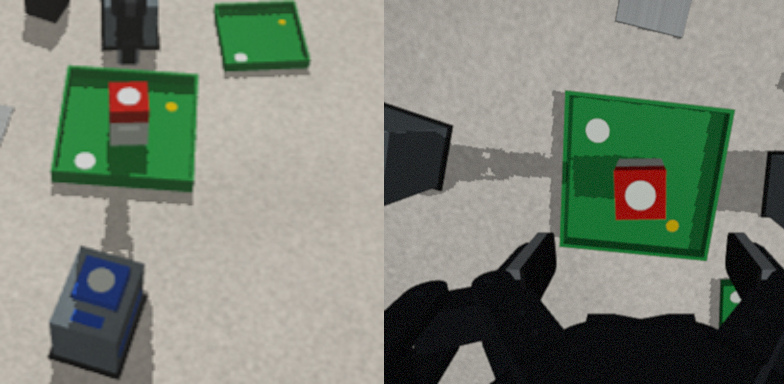

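The red cartridge stands upright and released in the middle of the large tray (side crop (128,110)). The blue one is still latched (100,280), and the arm is clear of everything.

```bash
python3 -c "
from bench import robot
print(robot.sign_off())"
```

```text
the job is handed in; nothing more can be done
None
```

The red cartridge was released, pulled out and left standing upright near the centre of the larger green tray, with the blue cartridge still latched; the job is handed in at about 12 s, and no verdict was returned.

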